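Switch off the rotary chuck unit and swing up its counterweighted guard

TASK

The cycle of the rotary chuck unit is over and the flange in its chuck is to be taken out next. Press the stop button on the console (the round one that stands proud of its collar, beside the mushroom) to switch the drive off, and only then push the counterweighted chuck guard up by its front lip, past its balance point, so that it swings back onto its stop and stays raised by itself. Ease the guard up, neither ramming nor flinging it; press no other button and leave the loose things on the bench where they are.

Things in the scene. Friction and masses are not known exactly. Their poses are not given: they have to be found in the camera images.
- unit: bolted-down rotary unit standing sideways: base plate 210 (x) x 290 (y) x 15 mm; grey drive box 162 mm high at its +y end; steel three-jaw chuck 100 mm across, axis along y at 95 mm height, facing -y (to the robot), holding a flange; a clear curved guard hinged behind the chuck arches over it. Origin on the table below the chuck axis; -x is the front (guard lip), z up; yaw -1.57 +- 0.25.
- guard (a joint): guard angle, rad: 0 shut (lip level with hinge), growing as the lip goes up and back; 1.53 on its upper stop, lip almost above the hinge. A steel counterweight bar sits on arms above and behind the hinge. Let go below about 0.7 it falls shut, beyond 0.85 it goes on by itself to the stop and stays. Shut, it takes 2 to 3 N upward at the lip. Damped: by itself slower than 2 rad/s.
- guard_lip (a point): middle of the lip bar's axis: steel round bar 12 mm across, 120 mm long, parallel to the unit's y, on the guard's front edge, moving with it; 198 mm from the hinge axis. Shut: 105 mm above the table, 108 mm in front of the unit's origin. A flat lip joins it to the clear shell 28 mm behind. Free space under it: chuck 58 mm behind, base plate edge 18 mm behind and 90 mm below.
- guard_hinge (a point): fixed point on the hinge axis of the guard, level with the middle of the guard, 105 mm above the table; the hinge axis is parallel to the unit's y. The shut lip bar lies 198 mm in front of it (unit -x).
- console: white console fixed to the table, 300 mm wide (y), 130 mm deep, 60 mm high in front, 95 mm at the back; its deck slopes 0.26 rad (15 degrees) down to the front. On the deck in a row from the left (+y), 55 mm apart: mushroom, proud stop button, two flush start buttons. Origin on the table under the middle, x to its back, y to its left.
- stop_button (a joint): travel of the stop button, m: 0 out, 0.006 fully pressed; it springs back. Fully in takes about 5 N.
- stop_top (a point): centre of the top face of the stop button: black, round, 27 mm across, its top 16 mm above its steel collar, 22 mm above the deck, about 99 mm above the table. Pressed at right angles to the sloping deck (straight down works too). The point's z axis points out of the deck.
- mushroom (a joint): travel of the mushroom-headed emergency stop, 40 mm across, 31 mm tall, 55 mm to the left (+y) of the stop button, m: 0 out, 0.006 in. Not to be pressed.
- start_a (a joint): travel of the start button next to the stop button, 55 mm to its right (-y), 25 mm across, flush with its collar, m: 0 out, 0.006 in. Not to be pressed.
- start_b (a joint): travel of the second start button, 110 mm to the right (-y) of the stop button, like the first. Not to be pressed.
- flange0: turned steel flange, a loose finished part: disc 62 mm across and 6 mm thick, low cone, stub 17 mm across, 35 mm tall in all; origin at the centre of its underside. Not part of the job, on the wooden board to the right.
- flange1: turned steel flange, a loose finished part: disc 62 mm across and 6 mm thick, low cone, stub 17 mm across, 35 mm tall in all; origin at the centre of its underside. Not part of the job, on the wooden board to the right.
- flange2: turned steel flange, a loose finished part: disc 62 mm across and 6 mm thick, low cone, stub 17 mm across, 35 mm tall in all; origin at the centre of its underside. Not part of the job, on the wooden board to the right.
- flange3: turned steel flange, a loose finished part: disc 62 mm across and 6 mm thick, low cone, stub 17 mm across, 35 mm tall in all; origin at the centre of its underside. Not part of the job, on the table in front of (to the unit's -x side of) the drive box.
- chuck_key: T-shaped steel chuck key, 104 mm long, cross bar 90 mm, 20 mm high, lying on the table near the unit's front right corner; origin under the middle of its shank. Not part of the job.
- caliper: digital caliper, 220 mm long, 14 mm high, lying on the table near the robot, to its right; origin under the middle of its beam. Not part of the job.
- pen_cup: grey cup of pens, 76 mm across, 150 mm tall with the pens, at the back left, behind the console; origin under its centre. Not part of the job.
- mouse: black computer mouse, 100 x 58 x 32 mm, on a blue pad at the near left; origin under its centre. Not part of the job.

How it is judged:
On the way, in this order (a step that is already met when the one before it is completed fails the run):
1. the stop button is pressed at least 4.5 mm in while the guard is still shut (value of joint stop_button above 0.0045 m and value of joint guard below 0.1 rad), for 0.05 s.
2. the guard is raised onto its upper stop (value of joint guard above 1.42 rad), for 0.2 s.
At the end, for the whole second after the job is handed in: The guard rests on its upper stop by itself (angle above 1.42 rad of 1.53, slower than 0.1 rad/s) and the stop button has sprung back out (less than 2 mm in) (value of joint guard above 1.42 rad and velocity of joint guard between -0.1 and 0.1 rad/s and value of joint stop_button below 0.002 m); the robot touches nothing.
It fails at once if another button (the mushroom or a start button) is pressed more than 2 mm (value of joint any of mushroom, start_a, start_b above 0.002 m).
It fails at once if the guard is flung (faster than 3 rad/s) (velocity of joint guard above 3 rad/s or velocity of joint guard below -3 rad/s).
It fails at once if the unit or its guard is rammed or squeezed with more than 30 N (contact force between any of the fingers, the arm and unit above 30 N).
It fails at once if a loose thing on the bench is lifted, carried or pushed more than 15 mm from its place (distance of any of flange0, flange1, flange2, flange3, chuck_key, caliper, pen_cup, mouse from where it was at the start of the episode above 0.015 m).
It also fails if it takes over 48 s, if anything falls off the work surface, if the arm or the gripper's body presses on something with over 40 N, if the wrist force passes 120 N, or if a joint passes its speed limit or range.

ROBOT

A 6-joint arm with a two-finger parallel gripper is mounted at the origin on the work surface. World frame = base frame: x ahead of the robot, y to its left, z up, the work surface at z = 0. Lengths are in m, angles in rad, forces in N, time in s.
With the tool pointing down it reaches from about 0.35 to 0.775 m from the base axis. Payload 5.5 kg.
Tool frame: the origin (TCP) lies midway between the tips of the shut fingers; the grasp point (between the pads) lies 19 mm behind it; z points along the fingers, y is the line along which they close (so a half turn about z gives the same grasp; the last joint's range is limited). The gripper opens to 85 mm and grips with 20 to 120 N. Pads are 22 mm wide; open, the fingers measure 114 mm over their backs; the gripper's body (76 mm by 85 mm) begins 54 mm behind the grasp point. The pads swing forward as they close: fully open they stand 13 mm farther back than shut.
Start: joints at [1.139, 0.313, 0.046, 1.304, 0, 1.431], TCP at [0.165, 0.551, 0.231] pointing down, gripper open.
Joint ranges: [-2.76, 2.76], [-0.86, 1.69], [-1.03, 1.26], [-2.2, 2.34], [-1.47, 1.5], [-3.14, 3.14]. Speed limits (rad/s): [2.57, 2.57, 3.14, 3.14, 3.14, 3.14].

INTERFACE

Orientations are given as a unit quaternion [w, x, y, z].
In Python, from workcell import env gives the robot as it stands.
- The arm moves only by the tool move_arm, never from a script. Its argument "targets" is a list of rows, each a list of 3 entries, a list of its own where there are three numbers: the shift along the tool's x, y, z in mm, then the turn, a rotation vector about the tool's x, y, z in units of 10 degrees (1.0 is 10 degrees), then the closure, from -1 (fully open) to 1 (shut). In form: [[[dx, dy, dz], [ax, ay, az], gripper], ...]. A call has 1 to 5 rows; each row is the pose to reach, as a shift and turn from the pose commanded when the call began, along the tool's axes at that moment; what a row does not reach only later rows make up. A row lasts 1/8 s, in which the tool goes at most 62.5 mm and 10.7 degrees, less where a joint would pass 70% of its speed; a pose out of reach is approached as far as the arm can. A call with a gripper value outside its range is refused whole. The fingers move at their own pace and stop on an object; "squeeze" is the grip in N (left out, the last holds). Time passes only in rows, so rows that repeat a pose let the fingers close. It gives the time, the measured TCP pose, the force, the opening and the grip force at its end, in the units of the state.
- env.get_state(): the state, without advancing time (a new reading comes with each control period).
- env.read_camera(name): name is "scene" or "top" or "wrist"; returns a dict with "pixels" (400x640x3 uint8, red, green, blue), "fovy" (degrees; the focal length in pixels is half the picture's height over the tangent of half this angle, whatever the lens; pixels are square), "cx", "cy" (the principal point, pixels), "dist_coeffs" ([k1, k2, p1, p2, k3] as OpenCV has them; the pictures are not rectified), "extrinsics" (4x4, takes a point from world to camera coordinates); the wrist camera has in their place "mount" (4x4, takes a point from camera to tool coordinates, whose origin is the TCP and whose axes are the flange's). Camera axes: x right, y up, looking along -z (the intrinsics and any distortion apply to the point x, -y, -z); pixel columns grow to the right and rows downward; lengths in m; the calibration is good to about 2 mm. A picture is of the moment at which its call begins: read the wrist's pose just before it. There is no depth.
- env.hand_in(): hands the job in; it is judged then, once.
Trained networks look in a picture, given as the dict that the camera call returned (one of the last four; its "shot" number tells which), for a name from the list of things; names that differ only in an ending like _2 or _b are one class to them, and where a whole thing is asked for, a point or a joint stands for the part that bears it (a point fixed in the world has none). Each returns a list of dicts, best first, with "confidence" (0 to 1); they miss things now and then, are a little off and sometimes report something else, mostly with a low value. They report only what shows in the picture. A call takes as long as a camera call.
- env.spot_in(thing, picture): "centre" ([x, y, z] in m, in world coordinates, good to about 4 mm: the middle of the surface that is visible of it).
- env.regions_of(thing, picture): "mask" (400x640 bool, what is visible of it).
- env.landmark_of(thing, picture): "centre" ([x, y, z] in m, in world coordinates, good to about 4 mm: a listed point, or the origin of a listed thing).
The state is a dict: "clock": time; "joint_pos": joint angles; "qvel": joint speeds; "tau": joint torques, N m; "tcp_pos": TCP position; "orientation": TCP orientation; "wrist_force": force on the tool from outside, world axes, zero at the start; "ft_torque": the same for the moment, N m; "finger_gap": finger opening in m; "grip_force": force on a finger pad.
Only numpy, scipy, OpenCV 4.12 (cv2) and the standard library are available. Lean on these libraries where they do the work, as an engineer would, in place of code of your own. Each camera call takes 0.05 s, during which the arm holds its last target. There are 200 camera calls.

## Working session

There is one attempt and no reset: what is moved stays moved. The work goes in short steps, Python scripts to look and compute and a tool call to move; the robot and the scene stay as the last step left them, time stands still between calls to the robot, and variables do not carry over. Pictures are saved under pics/ and viewed, at most 10 in all, crops included, and the job is handed in when it is done.

Besides the shell and the picture viewer there is one more tool, called after "Emit:" as name([rows], argument=value, ...), one row to a line, values as JSON. move_arm: Moves the arm, as the interface text tells. Its arguments: {"type":"object","properties":{"targets":{"type":"array","items":{"type":"array"}},"squeeze":{"type":"number"}},"required":["targets"]}

```bash
mkdir -p pics
python3 - <<'E'
from workcell import env
import cv2,numpy as np
s=env.get_state();print(s['clock'],s['tcp_pos'],s['orientation'])
for c in ['scene','top']:
    p=env.read_camera(c);cv2.imwrite(f'pics/{c}0.png',p['pixels'][:,:,::-1])
    for t in ['stop_top','guard_lip','guard_hinge','unit','console','mushroom','start_a','chuck_key','flange3','caliper']:
        try:
            r=env.landmark_of(t,p)
            print(c,t,[(np.round(x['centre'],3).tolist(),round(x['confidence'],2)) for x in r[:2]])
        except Exception as e: print(c,t,e)
print(env.get_state()['clock'])
E
```

```text
0.0 [0.16518748 0.55021161 0.23040619] [-2.73592803e-04  1.45400006e-01  9.89372516e-01 -8.87630933e-04]
scene stop_top [([0.495, 0.402, 0.097], 0.47), ([0.55, -0.235, 0.109], 0.44)]
scene guard_lip [([0.556, -0.042, 0.11], 0.96)]
scene guard_hinge [([0.554, -0.236, 0.108], 0.73), ([0.259, 0.371, 0.009], 0.72)]
scene unit [([0.574, -0.148, 0.0], 0.92)]
scene console [([0.498, 0.366, 0.001], 0.78)]
scene mushroom it knows: caliper, chuck_key, console, flange, guard_hinge, guard_lip, mouse, pen_cup, stop_top, unit
scene start_a it knows: caliper, chuck_key, console, flange, guard_hinge, guard_lip, mouse, pen_cup, stop_top, unit
scene chuck_key [([0.436, 0.051, -0.002], 0.46), ([0.573, -0.149, -0.003], 0.21)]
scene flange3 [([0.426, -0.522, 0.015], 0.67), ([0.708, 0.031, 0.003], 0.59)]
scene caliper [([0.327, -0.281, -0.001], 0.71)]
top stop_top [([0.499, 0.405, 0.1], 0.43)]
top guard_lip [([0.562, -0.038, 0.105], 0.6)]
top guard_hinge [([0.557, -0.24, 0.104], 0.64)]
top unit []
top console [([0.708, 0.029, -0.002], 0.65), ([0.501, 0.366, 0.0], 0.6)]
top mushroom it knows: caliper, chuck_key, console, flange, guard_hinge, guard_lip, mouse, pen_cup, stop_top, unit
top start_a it knows: caliper, chuck_key, console, flange, guard_hinge, guard_lip, mouse, pen_cup, stop_top, unit
top chuck_key [([0.434, 0.047, -0.004], 0.61)]
top flange3 [([0.553, -0.515, 0.012], 0.88), ([0.71, 0.029, -0.0], 0.84)]
top caliper [([0.325, -0.284, 0.001], 0.95)]
0.9
```

View pics/scene0.png

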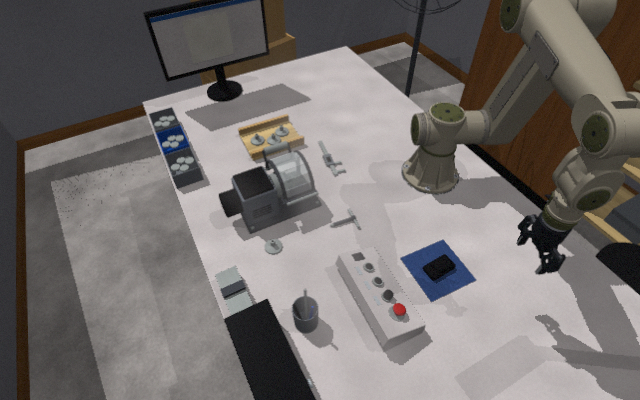

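View pics/top0.png

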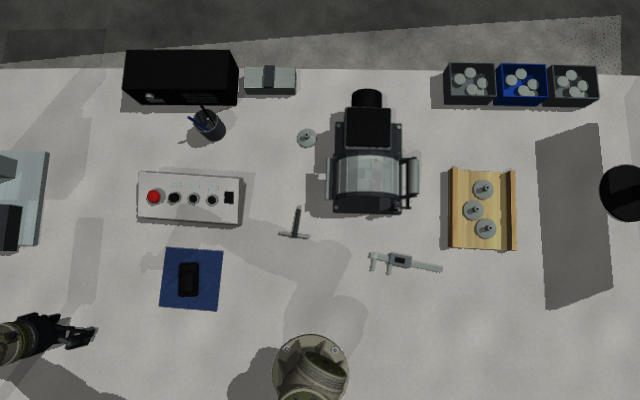

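The scene view shows the mushroom at (399,310), the stop button at (388,295) and the start buttons at (378,282) and (368,267). In the top view the row runs from (153,197) through the stop button at (174,199). The guard lip is on the unit's left side, along world x. I'll check the points by projecting them into the top picture and work out the first move.

```bash
cat > h.py <<'E'
from workcell import env
import numpy as np
from scipy.spatial.transform import Rotation as Ro
def cur():
    s=env.get_state();q=s['orientation'];return s,np.array(s['tcp_pos']),Ro.from_quat([q[1],q[2],q[3],q[0]])
def to(p,R=None):
    s,t,C=cur()
    out=[np.round(C.inv().apply(np.array(p)-t)*1000,1)]
    if R is not None: out.append(np.round((C.inv()*Ro.from_matrix(R)).as_rotvec(degrees=True)/10,2))
    return [o.tolist() for o in out]
def tilt(a): # tool z = (0,-s,-c), tool y = world x
    s,c=np.sin(a),np.cos(a);return np.array([[0,1,0],[c,0,-s],[-s,0,-c]])
E
python3 - <<'E'
from h import *
import cv2
p=env.read_camera('top');E=np.array(p['extrinsics']);f=200/np.tan(np.radians(p['fovy'])/2)
K=np.array([[f,0,p['cx']],[0,f,p['cy']],[0,0,1]])
P=np.array([[.497,.4035,.099],[.497,.4585,.105],[.559,-.04,.105],[.619,-.04,.105],[.499,-.04,.105],[.556,-.238,.105]])
c=(P@E[:3,:3].T+E[:3,3])*[1,-1,-1]
print(cv2.projectPoints(c,np.zeros(3),np.zeros(3),K,np.array(p['dist_coeffs']))[0].reshape(-1,2).round(1))
print(to([.497,.4035,.2]))
E
```

```text
[[172.6 196.8]
 [152.8 196.2]
 [327.7 177.6]
 [328.1 157. ]
 [327.3 198.5]
 [397.7 179.8]]
[[-359.9, -45.6, 31.4]]
```

The projections land on the stop button, the mushroom and the lip. Now moving above the button with the gripper shut.

Emit:
move_arm([
  [[-60,-8,5],[0,0,0],1],
  [[-120,-15,10],[0,0,0],1],
  [[-180,-23,15],[0,0,0],1],
  [[-240,-30,20],[0,0,0],1],
  [[-300,-38,25],[0,0,0],1],
])

```text
clock: 1.58
tcp_pos: [0.4436, 0.4271, 0.2063]
orientation: [0.0, 0.145, 0.989, 0.0]
wrist_force: [0.2, 1.0, -0.4]
finger_gap: -0.0
grip_force: 0.0
```

Emit:
move_arm([
  [[-60,-8,6],[0,0,0],1],
  [[-60,-8,40],[0,0,0],1],
  [[-60,-8,60],[0,0,0],1],
  [[-60,-8,60],[0,0,0],1],
])

```text
clock: 2.08
tcp_pos: [0.496, 0.4021, 0.1443]
orientation: [-0.002, 0.146, 0.989, -0.001]
wrist_force: [-0.5, 0.3, 0.2]
finger_gap: -0.0002
grip_force: 0.0
```

Run:
```python
from h import *
import cv2
s,t,R=cur();print(s['clock'],t,R.as_matrix().round(2).tolist(),s['joint_pos'],s['finger_gap'],s['wrist_force'])
p=env.read_camera('wrist');cv2.imwrite('pics/w1.png',p['pixels'][:,:,::-1])
r=env.spot_in('stop_top',p);print([(np.round(x['centre'],3),x['confidence']) for x in r])
r=env.landmark_of('stop_top',p);print([(np.round(x['centre'],3),x['confidence']) for x in r])
print(to([.497,.4035,.1]))
```

```text
2.075 [0.49603045 0.40210607 0.14425144] [[-0.96, 0.29, -0.0], [0.29, 0.96, -0.0], [0.0, -0.0, -1.0]] [5.55569701e-01 4.74366596e-01 7.12439645e-02 1.17179252e+00
 3.10035312e-05 8.47909261e-01] -0.0002079643156115265 [-0.52927553  0.31488083  0.16608953]
[(array([0.488, 0.408, 0.1  ]), 0.85)]
[(array([0.489, 0.405, 0.101]), 0.73)]
[[0.4, -0.3, 47.6]]
```

View pics/w1.png

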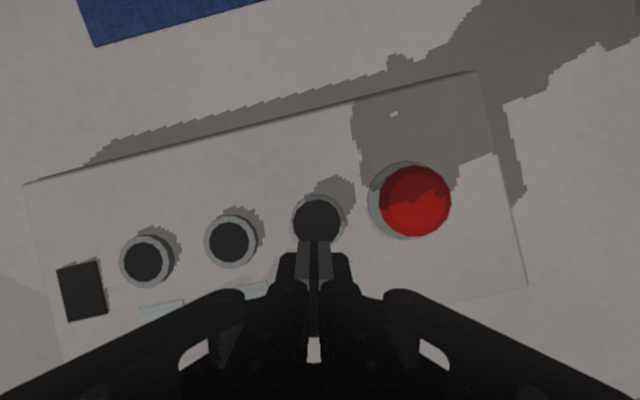

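The wrist view shows the stop button at (319,221), just ahead of the fingertips, and the mushroom at (415,200), well clear. I'll shift 4 mm and press.

Emit:
move_arm([
  [[4,1,30],[0,0,0],1],
  [[4,1,42],[0,0,0],1],
  [[4,1,47],[0,0,0],1],
  [[4,1,51],[0,0,0],1],
  [[4,1,51],[0,0,0],1],
])

```text
clock: 2.85
tcp_pos: [0.4941, 0.4054, 0.0964]
orientation: [0.001, 0.145, 0.989, 0.0]
wrist_force: [-0.3, -1.6, 2.8]
finger_gap: 0.0001
grip_force: 1.8
```

Emit:
move_arm([
  [[0,0,3],[0,0,0],1],
  [[0,0,5],[0,0,0],1],
  [[0,0,5],[0,0,0],1],
])

```text
clock: 3.22
tcp_pos: [0.4947, 0.4055, 0.0942]
orientation: [0.002, 0.146, 0.989, 0.001]
wrist_force: [-3.8, -4.9, 18.7]
finger_gap: 0.0001
grip_force: 9.2
```

The force rose to 18.7 N at about 6 mm down, so the button is on its end stop. Retracting and planning the lip approach.

Emit:
move_arm([
  [[0,0,-30],[0,0,0],1],
  [[0,0,-90],[0,0,0],1],
  [[0,0,-150],[0,0,0],1],
  [[0,0,-170],[0,0,0],1],
])

```text
clock: 3.72
tcp_pos: [0.4948, 0.4064, 0.2654]
orientation: [0.003, 0.145, 0.989, 0.003]
wrist_force: [0.6, 0.6, 0.2]
finger_gap: 0.0002
grip_force: 0.0
```

```bash
cat >> h.py <<'E'
A=np.radians(50);RT=tilt(A);Z=RT[:,2];N=-RT[:,0];HY,HX,HZ,RAD=-.238,.558,.105,.198
def contact(th,off=.017,back=.014):
    lip=np.array([HX,HY+RAD*np.cos(th),HZ+RAD*np.sin(th)]);return lip-off*N+back*Z
E
python3 - <<'E'
from h import *
s,t,C=cur();print(t,s['joint_pos'].round(2),s['wrist_force'])
pre=contact(0,.030,-.05);print('pre',pre,'contact',contact(0));print(to(pre+[0,.0,.1],RT))
E
```

```text
[0.49484602 0.40637195 0.26536042] [0.56 0.44 0.31 1.43 0.   0.85] [0.61483402 0.61105714 0.23368422]
pre [0.558      0.01758585 0.11415805] contact [ 0.558      -0.03979723  0.08297822]
[[-172.1, -354.5, 49.8], [3.23, -4.28, 6.81]]
```

Emit:
move_arm([
  [[-18,-38,5],[0.34,-0.45,0.7],1],
  [[-36,-75,10],[0.68,-0.9,1.4],1],
  [[-54,-112,16],[1.02,-1.35,2.1],1],
  [[-72,-150,21],[1.36,-1.8,2.8],1],
  [[-90,-187,26],[1.7,-2.25,3.5],1],
])

```text
clock: 4.35
tcp_pos: [0.5259, 0.1993, 0.2345]
orientation: [0.17, 0.43, 0.87, -0.171]
wrist_force: [0.6, 0.8, -0.3]
finger_gap: -0.0003
grip_force: 0.0
```

Run:
```python
from h import *
s,t,C=cur();print(t,s['joint_pos'].round(2))
pre=contact(0,.030,-.05);print(to(pre+[0,.0,.1],RT))
```

```text
[0.52589659 0.19931939 0.23451077] [ 0.47  0.36  0.04  1.32 -0.48  1.41]
[[-134.9, -74.7, 103.4], [1.53, -1.99, 3.3]]
```

Emit:
move_arm([
  [[-34,-19,26],[0.38,-0.5,0.82],1],
  [[-68,-37,52],[0.77,-1.0,1.65],1],
  [[-101,-56,78],[1.15,-1.5,2.5],1],
  [[-135,-75,103],[1.53,-2.0,3.3],1],
  [[-135,-75,103],[1.53,-2.0,3.3],1],
])

```text
clock: 4.97
tcp_pos: [0.5581, 0.0166, 0.2114]
orientation: [0.297, 0.64, 0.642, -0.302]
wrist_force: [-0.3, 0.9, -0.2]
finger_gap: -0.0002
grip_force: 0.0
```

Run:
```python
from h import *
import cv2
s,t,C=cur();print(s['clock'],t,s['joint_pos'].round(2),C.as_matrix().round(2).tolist())
pre=contact(0,.030,-.05);print(to(pre,RT))
p=env.read_camera('wrist');cv2.imwrite('pics/w2.png',p['pixels'][:,:,::-1])
for n in ['guard_lip','guard_hinge']:
  r=env.landmark_of(n,p);print(n,[(np.round(x['centre'],3),x['confidence']) for x in r])
```

```text
4.975 [0.55812673 0.01658533 0.21140764] [ 0.28  0.53  0.05  1.41 -0.82  2.  ] [[-0.01, 1.0, -0.01], [0.64, -0.0, -0.77], [-0.77, -0.01, -0.64]]
[[75.2, 0.6, 61.7], [-0.03, 0.0, 0.03]]
guard_lip [(array([ 0.555, -0.045,  0.11 ]), 0.93)]
guard_hinge []
```

View pics/w2.png

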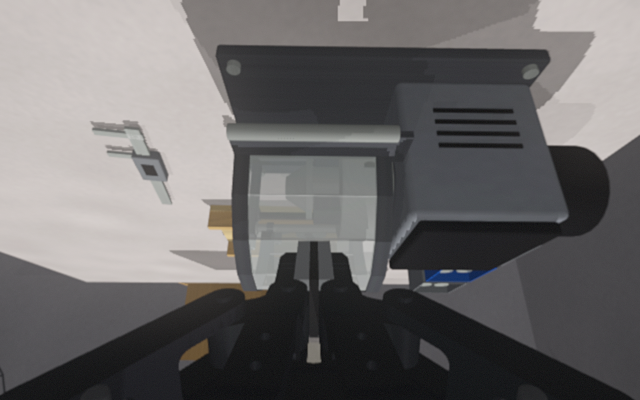

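The wrist view shows the lip bar level at (315,133), centred on the fingers and parallel to the tool's y, agreeing with the estimate. Going in under it.

Emit:
move_arm([
  [[38,0,31],[0,0,0],1],
  [[75,0,62],[0,0,0],1],
  [[75,0,92],[0,0,0],1],
  [[75,0,122],[0,0,0],1],
  [[75,0,122],[0,0,0],1],
])

```text
clock: 5.75
tcp_pos: [0.557, -0.0267, 0.0779]
orientation: [0.298, 0.639, 0.643, -0.299]
wrist_force: [-0.8, -0.9, 0.2]
finger_gap: 0.0004
grip_force: 0.0
```

Run:
```python
from h import *
import cv2
s,t,C=cur();print(s['clock'],t,s['joint_pos'].round(2),s['wrist_force'])
p=env.read_camera('wrist');cv2.imwrite('pics/w3.png',p['pixels'][:,:,::-1])
for th in [0,.05,.1,.2,.3,.4,.5,.6,.7,.8,.9,1.0]: print(th,to(contact(th)))
```

```text
5.75 [ 0.5570126  -0.02668436  0.07786733] [ 0.21  0.6  -0.19  1.03 -0.85  1.89] [-0.76808983 -0.89373639  0.20920274]
0 [[-12.1, 0.1, 7.8]]
0.05 [[-19.8, 0.1, 1.6]]
0.1 [[-27.8, 0.1, -4.1]]
0.2 [[-44.7, 0.0, -14.5]]
0.3 [[-62.5, -0.1, -23.1]]
0.4 [[-81.1, -0.2, -29.8]]
0.5 [[-100.3, -0.3, -34.7]]
0.6 [[-119.9, -0.3, -37.6]]
0.7 [[-139.7, -0.4, -38.6]]
0.8 [[-159.4, -0.5, -37.6]]
0.9 [[-179.0, -0.7, -34.6]]
1.0 [[-198.2, -0.8, -29.7]]
```

View pics/w3.png

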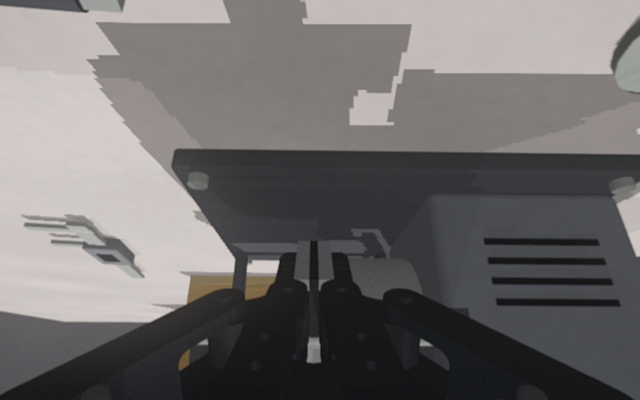

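The view is now from below: the bar is hidden behind the fingers, so the fingertips are under it. Easing up along the arc at about 0.4 rad/s.

Emit:
move_arm([
  [[-4,0,8],[0,0,0],1],
  [[-12,0,8],[0,0,0],1],
  [[-20,0,2],[0,0,0],1],
  [[-28,0,-4],[0,0,0],1],
  [[-36,0,-9],[0,0,0],1],
])

```text
clock: 6.42
tcp_pos: [0.5583, -0.0418, 0.1121]
orientation: [0.298, 0.639, 0.643, -0.298]
wrist_force: [-0.2, 8.4, -2.9]
finger_gap: -0.0002
grip_force: 3.2
```

Run:
```python
from h import *
s,t,C=cur();print(s['clock'],t,s['joint_pos'].round(2),s['wrist_force'],s['ft_torque'])
for th in [.1,.15,.2,.3,.4,.5,.6,.7,.8,.9,1.0]: print(th,to(contact(th)))
```

```text
6.425 [ 0.55831355 -0.04180209  0.1121374 ] [ 0.19  0.55 -0.18  1.06 -0.85  1.85] [-0.24165501  8.41828462 -2.8884282 ] [ 1.9016174   0.12971564 -0.13648141]
0.1 [[7.8, -0.3, 5.3]]
0.15 [[-0.5, -0.3, -0.1]]
0.2 [[-9.0, -0.4, -5.1]]
0.3 [[-26.8, -0.4, -13.7]]
0.4 [[-45.4, -0.5, -20.5]]
0.5 [[-64.6, -0.6, -25.4]]
0.6 [[-84.2, -0.7, -28.4]]
0.7 [[-103.9, -0.8, -29.4]]
0.8 [[-123.7, -0.9, -28.4]]
0.9 [[-143.3, -1.0, -25.4]]
1.0 [[-162.5, -1.1, -20.5]]
```

Run:
```python
from h import *
import cv2
p=env.read_camera('scene');r=env.landmark_of('guard_lip',p);print([(np.round(x['centre'],3),x['confidence']) for x in r])
cv2.imwrite('pics/s4.png',cv2.resize(p['pixels'][110:270,190:430,::-1],None,fx=3.3,fy=3.3,interpolation=cv2.INTER_CUBIC))
print(env.get_state()['wrist_force'])
```

```text
[(array([ 0.554, -0.042,  0.14 ]), 0.72), (array([ 0.55 , -0.518,  0.011]), 0.26)]
[-0.04123132  4.7814275  -1.92553439]
```

View pics/s4.png

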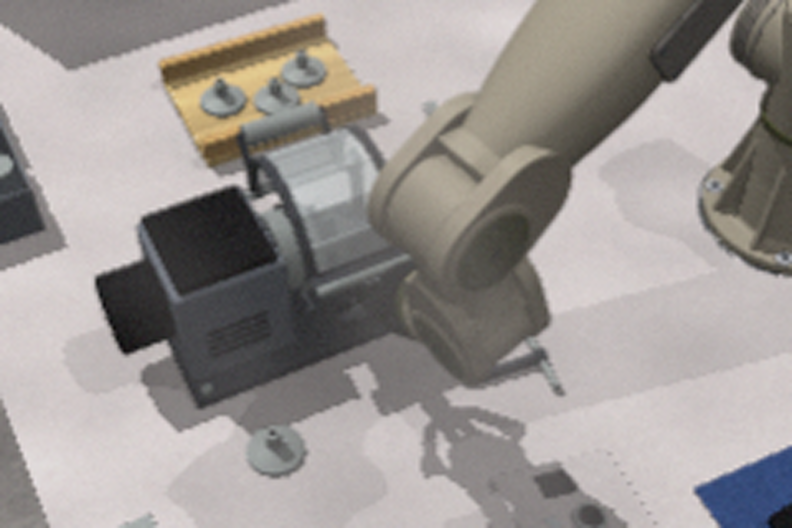

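The guard is already up about 0.17 rad (lip at z 0.14), with the bar resting on the fingers at low force. Continuing with a slight backward bias.

Emit:
move_arm([
  [[-9,0,-8],[0,0,0],1],
  [[-18,0,-13],[0,0,0],1],
  [[-27,0,-17],[0,0,0],1],
  [[-36,0,-20],[0,0,0],1],
  [[-45,0,-24],[0,0,0],1],
])

```text
clock: 7.15
tcp_pos: [0.5584, -0.0539, 0.1622]
orientation: [0.298, 0.639, 0.642, -0.299]
wrist_force: [0.1, 0.5, -2.5]
finger_gap: 0.0
grip_force: 0.8
```

Run:
```python
from h import *
s,t,C=cur();print(s['clock'],t,s['joint_pos'].round(2),s['wrist_force'])
for th in [.4,.5,.6,.7,.8,.9,1.0,1.1]: print(th,to(contact(th)))
p=env.read_camera('scene');r=env.landmark_of('guard_lip',p);print([(np.round(x['centre'],3),x['confidence']) for x in r])
```

```text
7.15 [ 0.55840734 -0.05394764  0.16219118] [ 0.17  0.49 -0.14  1.13 -0.86  1.82] [ 0.11188916  0.50062063 -2.46101965]
0.4 [[0.7, -0.4, 2.5]]
0.5 [[-18.5, -0.5, -2.4]]
0.6 [[-38.1, -0.6, -5.3]]
0.7 [[-57.9, -0.7, -6.2]]
0.8 [[-77.6, -0.8, -5.2]]
0.9 [[-97.2, -0.9, -2.2]]
1.0 [[-116.4, -0.9, 2.8]]
1.1 [[-134.9, -1.0, 9.6]]
[(array([ 0.555, -0.058,  0.185]), 0.69)]
```

Clean contact at θ≈0.41. Continuing.

Emit:
move_arm([
  [[-9,0,-2],[0,0,0],1],
  [[-18,0,-4],[0,0,0],1],
  [[-28,0,-5],[0,0,0],1],
  [[-38,0,-6],[0,0,0],1],
  [[-48,0,-7],[0,0,0],1],
])

```text
clock: 7.88
tcp_pos: [0.5586, -0.0795, 0.2033]
orientation: [0.298, 0.639, 0.642, -0.299]
wrist_force: [-0.2, 1.5, -0.7]
finger_gap: 0.0004
grip_force: 0.6
```

Emit:
move_arm([
  [[-10,0,0],[0,0,0],1],
  [[-20,0,1],[0,0,0],1],
  [[-30,0,2],[0,0,0],1],
  [[-40,0,3],[0,0,0],1],
  [[-50,0,5],[0,0,0],1],
])

```text
clock: 8.5
tcp_pos: [0.5589, -0.1155, 0.2382]
orientation: [0.298, 0.639, 0.643, -0.299]
wrist_force: [0.2, 0.0, -0.3]
finger_gap: 0.0001
grip_force: 0.1
```

Run:
```python
from h import *
s,t,C=cur();print(s['clock'],t,s['joint_pos'].round(2),s['wrist_force'])
for th in [.8,.9,1.0,1.1]: print(th,to(contact(th)))
p=env.read_camera('scene');r=env.landmark_of('guard_lip',p);print([(np.round(x['centre'],3),x['confidence']) for x in r])
```

```text
8.5 [ 0.55887643 -0.1155173   0.23821511] [ 0.06  0.37 -0.12  1.15 -0.87  1.66] [ 0.22387456  0.03833359 -0.31954792]
0.8 [[20.2, -0.8, -3.5]]
0.9 [[0.6, -0.9, -0.5]]
1.0 [[-18.5, -1.0, 4.4]]
1.1 [[-37.1, -1.1, 11.2]]
[(array([ 0.554, -0.115,  0.264]), 0.87)]
```

Guard at about 0.9 rad, with the force gone. A little further, then retreat.

Emit:
move_arm([
  [[-9,0,2],[0,0,0],1],
  [[-18,0,4],[0,0,0],1],
  [[-18,0,4],[0,0,0],1],
  [[-14,0,-25],[0,0,0],1],
  [[-10,0,-70],[0,0,0],1],
])

```text
clock: 9.22
tcp_pos: [0.558, -0.0679, 0.2901]
orientation: [0.297, 0.64, 0.642, -0.3]
wrist_force: [1.2, 0.4, -1.2]
finger_gap: -0.0002
grip_force: 0.0
```

Emit:
move_arm([
  [[0,0,-50],[0,0,0],1],
  [[0,0,-80],[0,0,0],1],
  [[0,0,-80],[0,0,0],1],
  [[0,0,-80],[0,0,0],1],
  [[0,0,-80],[0,0,0],1],
])

```text
clock: 9.85
tcp_pos: [0.5584, -0.0074, 0.3409]
orientation: [0.298, 0.639, 0.642, -0.3]
wrist_force: [0.8, -1.1, -0.4]
finger_gap: 0.0003
grip_force: 0.0
```

Run:
```python
from h import *
import cv2
for i in range(12): p=env.read_camera('scene')
r=env.landmark_of('guard_lip',p);print([(np.round(x['centre'],3),x['confidence']) for x in r])
p=env.read_camera('wrist');cv2.imwrite('pics/w5.png',p['pixels'][:,:,::-1])
s,t,C=cur();print(s['clock'],t,s['wrist_force'])
```

```text
[(array([ 0.553, -0.23 ,  0.307]), 0.92)]
10.55 [ 0.5588487  -0.00640175  0.34182088] [-0.68660337  1.13483089 -0.87815076]
```

View pics/w5.png

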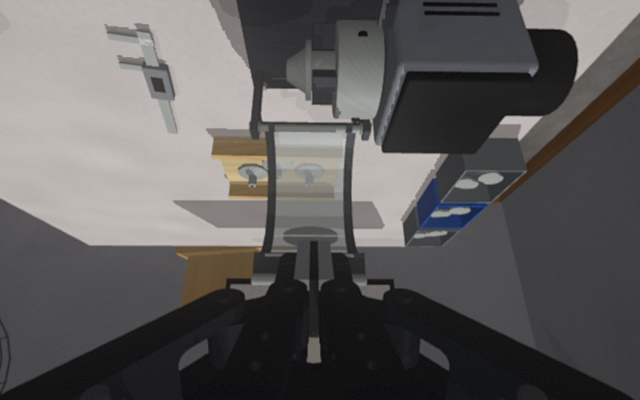

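The guard stands upright with the lip at (0.553, -0.230, 0.307), which is θ≈1.53. The chuck is uncovered and the arm is clear. Handing in.

```bash
python3 -c "
from workcell import env
print(env.hand_in())"
```

```text
the job is handed in; nothing more can be done
None
```

I pressed the stop button fully in, then eased the guard up past its balance point. It now rests on its upper stop by itself with the arm clear, and I handed the job in at about 10.6 s; no verdict came back.

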